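# Pack the date-marking kit in layers

### The job

Pack the date-marking kit into the blue case. First lay the red ink pad flat on the dark rectangle in the case and set the white label roll down over the little post; then seat the empty white lift-out tray squarely on the case so that its rim rests all round, and only after that stand the wooden date stamp upright on the tray's red square and lay the black bag clip flat in the tray's other half. Leave everything else on the worktop where it stands.

Things in the scene. Friction and masses are not known exactly. Their poses are not given: they have to be found in the camera images.
- kit_case: Blue open case, fixed, 148x232x50 mm (x, y, z). Origin: centre of underside, z up, y along the long side. Walls 6 mm, inside 136x220; floor at z 4, wall tops at z 50. Dark flush rectangle 78x113 mm (long side along y) centred at x 0, y -50: ink pad's place. Steel post 14 mm across, tapered top, 16 mm high above the floor, white collar, at x 0, y +66: for the roll.
- lift_out_tray: White tray, 0.25 kg. Origin: underside centre, z up, y long. Pan 126x210 mm, floor top z 4, walls to z 18; flange 152x236, underside z 8. Seated: flange on the case's wall tops, origin 42 mm above the case's, 5 mm play each side, either way round. Black grip bar mid-tray, 70 long (x), 14 thick (y), z 30-52, web below. Halves 118x98: flush red square 70x70 at y +52; plain at y -52.
- ink_pad: Ink pad, closed, red lid on a black base, 70 x 105 x 18 mm (x, y, z), 0.09 kg; lid does not open. Origin: centre of its underside, z up. Grasp across the 70 mm.
- label_roll: Roll of white labels lying flat: a ring 69 mm across, 32 mm high, with a hole 26 mm across, 0.08 kg. Origin: centre of its underside, z up along its axis.
- date_stamp: Date stamp standing upright: wooden foot 30 x 45 mm with a red underside and a turned wooden handle, 79 mm high, 0.05 kg. Origin: centre of its underside, z up. The round handle is about 29 mm across from 33 to 79 mm of height; grasp it there.
- bench_clip: Black bag clip lying flat, 16 x 60 x 12 mm (x, y, z; jaws 12 mm wide, a white pivot pin 16 mm long and 8 mm thick across them at y +18 mm), 0.02 kg. Origin: centre of its underside, z up.
- sugar_dredger: Grey-white metal sugar dredger, 69 mm across, 116 mm high, a loose bystander. Origin: centre of its underside.
- mug: White mug with dark dots, 82 x 114 x 91 mm with the handle, a loose bystander. Origin: centre of its underside.
- tan_tape: Roll of tan packing tape lying flat by the heap of biscuits, 106 mm across, 25 mm high, a loose bystander. Origin: centre of its underside.
Mind the look-alikes: they are no part of the job. Of the things like the date_stamp, leave any that is purple; of the rest the larger one is meant.

How it is judged (in metres and radians):
On the way, in this order (a step that is already met when the one before it is completed fails the run):
1. the ink pad lies flat on the dark rectangle and the label roll sits over the post, both let go (x of ink_pad in the frame of kit_case between -0.015 and 0.015 m and y of ink_pad in the frame of kit_case between -0.065 and -0.035 m and z of each of ink_pad, label_roll in the frame of kit_case below 0.01 m and angle between each of ink_pad, label_roll's own z axis and vertical below 0.08 rad and angle between the y axis of ink_pad and the y axis of kit_case, either way round below 0.2 rad and x of label_roll in the frame of kit_case between -0.01 and 0.01 m and y of label_roll in the frame of kit_case between 0.056 and 0.076 m and contact force between the fingers and ink_pad below 0.1 N and contact force between the fingers and label_roll below 0.1 N), for 0.2 s.
2. the empty tray is seated on the case over both (x of ink_pad in the frame of kit_case between -0.015 and 0.015 m and y of ink_pad in the frame of kit_case between -0.065 and -0.035 m and z of each of ink_pad, label_roll in the frame of kit_case below 0.01 m and angle between each of ink_pad, label_roll's own z axis and vertical below 0.08 rad and angle between the y axis of ink_pad and the y axis of kit_case, either way round below 0.2 rad and x of label_roll in the frame of kit_case between -0.01 and 0.01 m and y of label_roll in the frame of kit_case between 0.056 and 0.076 m and x of lift_out_tray in the frame of kit_case between -0.012 and 0.012 m and y of lift_out_tray in the frame of kit_case between -0.012 and 0.012 m and z of lift_out_tray in the frame of kit_case between 0.037 and 0.047 m and angle between lift_out_tray's own z axis and vertical below 0.05 rad and angle between the y axis of lift_out_tray and the y axis of kit_case, either way round below 0.1 rad and not (x of date_stamp in the frame of lift_out_tray between -0.02 and 0.02 m and y of date_stamp in the frame of lift_out_tray between 0.032 and 0.072 m and z of date_stamp in the frame of lift_out_tray below 0.01 m and angle between date_stamp's own z axis and vertical below 0.1 rad) and not (x of bench_clip in the frame of lift_out_tray between -0.055 and 0.055 m and y of bench_clip in the frame of lift_out_tray between -0.097 and -0.007 m and z of bench_clip in the frame of lift_out_tray below 0.01 m and angle between bench_clip's own z axis and vertical below 0.2 rad)), for 0.2 s.
3. the stamp stands on the tray's red square and the clip lies in its plain half (x of lift_out_tray in the frame of kit_case between -0.012 and 0.012 m and y of lift_out_tray in the frame of kit_case between -0.012 and 0.012 m and z of lift_out_tray in the frame of kit_case between 0.037 and 0.047 m and angle between lift_out_tray's own z axis and vertical below 0.05 rad and angle between the y axis of lift_out_tray and the y axis of kit_case, either way round below 0.1 rad and x of date_stamp in the frame of lift_out_tray between -0.02 and 0.02 m and y of date_stamp in the frame of lift_out_tray between 0.032 and 0.072 m and z of each of date_stamp, bench_clip in the frame of lift_out_tray below 0.01 m and angle between date_stamp's own z axis and vertical below 0.1 rad and x of bench_clip in the frame of lift_out_tray between -0.055 and 0.055 m and y of bench_clip in the frame of lift_out_tray between -0.097 and -0.007 m and angle between bench_clip's own z axis and vertical below 0.2 rad), for 0.2 s.
At the end, for the whole second after the job is handed in: Ink pad flat within 15 mm and 0.2 rad of the dark rectangle; roll flat over the post (10 mm); tray seated on the case (12 mm, height 42 +- 5 mm, level 0.05 rad, square 0.1 rad); stamp upright within 20 mm of the red square's centre; clip flat in the plain half; all at rest (all of step 3 and x of ink_pad in the frame of kit_case between -0.015 and 0.015 m and y of ink_pad in the frame of kit_case between -0.065 and -0.035 m and z of each of ink_pad, label_roll in the frame of kit_case below 0.01 m and angle between each of ink_pad, label_roll's own z axis and vertical below 0.08 rad and angle between the y axis of ink_pad and the y axis of kit_case, either way round below 0.2 rad and x of label_roll in the frame of kit_case between -0.01 and 0.01 m and y of label_roll in the frame of kit_case between 0.056 and 0.076 m and linear speed of each of ink_pad, label_roll, lift_out_tray, date_stamp, bench_clip below 0.02 m/s); the robot touches nothing.
It fails at once if the dredger is moved more than 30 mm (distance of sugar_dredger from where it was at the start of the episode above 0.03 m).
It fails at once if the mug is moved more than 30 mm (distance of mug from where it was at the start of the episode above 0.03 m).
It fails at once if the tape is moved more than 30 mm (distance of tan_tape from where it was at the start of the episode above 0.03 m).
It also fails if it takes over 131 s, if anything falls off the work surface, if the arm or the gripper's body presses on something with over 40 N, if the wrist force passes 120 N, or if a joint passes its speed limit or range.

### The arm

A 6-joint arm with a two-finger parallel gripper is mounted at the origin on a cart in front of the work surface, level with it; the furniture and walls round the work are solid. World frame = base frame: x ahead of the robot, y to its left, z up, the work surface at z = 0. Lengths are in mm, angles in rad, forces in N, time in s.
With the tool pointing down it reaches from about 350 to 975 mm from the base axis. Payload 7.1 kg.
Tool frame: the origin (TCP) lies midway between the tips of the shut fingers; the grasp point (between the pads) lies 19 mm behind it (ctrl.grip_depth is the distance from the TCP to the grasp point, in mm); z points along the fingers, y is the line along which they close (so a half turn about z gives the same grasp; the last joint's range is limited). The gripper opens to 88 mm and grips with 3 to 60 N. Pads are 20 mm wide; open, the fingers measure 115 mm over their backs; the gripper's body (75 mm by 178 mm) begins 61 mm behind the grasp point.
Start: joints at [-1.282, 0.423, 1.63, -0, 1.089, -0.019], TCP at [189.369, -595.604, 222.675] pointing down, gripper open.
Joint ranges: [-3, 3], [-0.9, 2.11], [0.09, 2.58], [-1.31, 4.45], [0.11, 2.69], [-2.54, 2.54]. Speed limits (rad/s): [2.39, 2.39, 3.01, 3.14, 3.14, 3.14].

### API

Orientations are given as a rotation vector (axis times angle).
In Python, from workcell import ctrl, cams gives the robot as it stands.
- The arm moves only by the tool move_arm, never from a script. Its argument "steps" is a list of rows, each a list of 3 entries, a list of its own where there are three numbers: the shift along the tool's x, y, z in units of 25 mm (1.0 is 25 mm), then the turn about the tool's z in units of 5 degrees (1.0 is 5 degrees), then the closure, from 0 (fully open) to 1 (shut). A call has 1 to 20 rows; each row shifts and turns the commanded pose from where the row before left it, along the tool's axes as they then stand; what a row does not reach is not made up. A row lasts 1/12 s, in which the tool goes at most 41.7 mm and 7.16 degrees, less where a joint would pass 70% of its speed; a pose out of reach is approached as far as the arm can. A call is refused whole if a number of a shift passes 1 or a number of a turn 1, either way. A call with a gripper value outside its range is refused whole. The fingers move at their own pace and stop on an object; the grip force is fixed at half the most. Time passes only in rows, so rows that do not move let the fingers close. It gives the time, the measured TCP pose, the force, the opening and the grip force at its end, in the units of the state.
- ctrl.get_obs(): the state, without advancing time (a new reading comes with each control period).
- cams.get_image(name): name is "scene" or "top"; returns a dict with "image" (480x640x3 uint8, red, green, blue), "camera_matrix" (3x3 intrinsics, pixels), "xyz" and "rotation" of the camera in the world. Camera axes: x right, y down, z forward; pixel columns grow to the right and rows downward; lengths in mm; the calibration is good to about 2 mm. A picture is of the moment at which its call begins. There is no depth.
- ctrl.close_job(): hands the job in; it is judged then, once.
Trained networks look in the newest picture that a camera, given by its name, has taken for a name from the list of things; names that differ only in an ending like _2 or _b are one class to them, and where a whole thing is asked for, a point or a joint stands for the part that bears it (a point fixed in the world has none). Each returns a list of dicts, best first, with "p" (0 to 1); they miss things now and then, are a little off and sometimes report something else, mostly with a low value. They report only what shows in the picture. A call takes as long as a camera call. They do not tell look-alikes from the thing itself.
- cams.boxes_of(camera, thing): "rect" ([centre column, centre row, width, height] in pixels, round what is visible of it).
- cams.cut_out(camera, thing): "pixels" (480x640 bool, what is visible of it) and "rect" ([centre column, centre row, width, height] in pixels, round what is visible of it).
The state is a dict: "t": time; "qpos": joint angles; "qvel": joint speeds; "joint_torque": joint torques, N m; "ee_pos": TCP position; "orientation": TCP orientation; "ft_force": force on the tool from outside, world axes, zero at the start; "moment": the same for the moment, N m; "width": finger opening in mm; "grasp_force": force on a finger pad.
Only numpy, scipy, OpenCV 4.12 (cv2) and the standard library are available. Lean on these libraries where they do the work, as an engineer would, in place of code of your own. Each camera call takes 0.05 s, during which the arm holds its last target. There are 200 camera calls.

## Working session

There is one attempt and no reset: what is moved stays moved. The work goes in short steps, Python scripts to look and compute and a tool call to move; the robot and the scene stay as the last step left them, time stands still between calls to the robot, and variables do not carry over. Pictures are saved under pics/ and viewed, at most 14 in all, crops included, and the job is handed in when it is done.

Besides the shell and the picture viewer there is one more tool, called after "Request:" by a JSON object that holds its "method" and its "body". move_arm: Moves the arm, as the interface text tells. Its arguments: {"type":"object","properties":{"steps":{"type":"array"}},"required":["steps"]}

```bash
mkdir -p pics; ls; cat > h.py <<'E'
from workcell import ctrl, cams
import numpy as np, cv2
def ray(im,uv):
    K=np.array(im["camera_matrix"]);R=np.array(im["rotation"])
    if R.shape!=(3,3): R=cv2.Rodrigues(R.astype(float))[0]
    return R@np.linalg.inv(K)@np.array([uv[0],uv[1],1.0])
def at(im,uv,z):
    d=ray(im,uv);c=np.array(im["xyz"],float);return c+d*(z-c[2])/d[2]
def proj(im,p):
    K=np.array(im["camera_matrix"]);R=np.array(im["rotation"])
    if R.shape!=(3,3): R=cv2.Rodrigues(R.astype(float))[0]
    q=K@(R.T@(np.array(p,float)-np.array(im["xyz"])));return q[:2]/q[2]
def save(im,n,crop=None,s=1):
    a=im["image"][:,:,::-1]
    if crop: a=a[crop[1]:crop[3],crop[0]:crop[2]]
    cv2.imwrite("pics/"+n,cv2.resize(a,None,fx=s,fy=s,interpolation=cv2.INTER_CUBIC))
E
python3 - <<'E'
from h import *
np.set_printoptions(precision=3,suppress=True)
for c in("top","scene"):
    im=cams.get_image(c);save(im,c+"0.png")
    print(c,im["xyz"],im["rotation"],im["camera_matrix"])
    for n in"kit_case lift_out_tray ink_pad label_roll date_stamp bench_clip sugar_dredger mug tan_tape".split():
        print(n,[(np.round(b["rect"]).tolist(),round(b["p"],2)) for b in cams.boxes_of(c,n)])
print(ctrl.get_obs())
E
```

```text
pics
top [ 420.525   -3.417 1467.593] [-2.143  2.194 -0.096] [[516.147   0.    322.494]
 [  0.    516.147 248.77 ]
 [  0.      0.      1.   ]]
kit_case [([276.0, 268.0, 67.0, 87.0], 0.66)]
lift_out_tray [([368.0, 255.0, 60.0, 91.0], 0.55)]
ink_pad [([189.0, 272.0, 45.0, 42.0], 0.89), ([466.0, 263.0, 30.0, 29.0], 0.42)]
label_roll [([465.0, 264.0, 28.0, 28.0], 0.75)]
date_stamp [([229.0, 295.0, 14.0, 16.0], 0.64), ([159.0, 222.0, 18.0, 14.0], 0.58), ([210.0, 318.0, 15.0, 18.0], 0.47)]
bench_clip []
sugar_dredger [([144.0, 323.0, 31.0, 27.0], 0.79)]
mug [([518.0, 301.0, 41.0, 30.0], 0.79)]
tan_tape [([304.0, 183.0, 39.0, 36.0], 0.96)]
scene [-219.369  963.912  685.482] [-0.807  2.304 -1.388] [[511.146   0.    324.676]
 [  0.    511.146 242.869]
 [  0.      0.      1.   ]]
kit_case [([303.0, 272.0, 105.0, 66.0], 0.79)]
lift_out_tray [([350.0, 236.0, 87.0, 44.0], 0.96)]
ink_pad [([224.0, 318.0, 44.0, 29.0], 0.59)]
label_roll [([404.0, 206.0, 23.0, 17.0], 0.8)]
date_stamp [([155.0, 305.0, 21.0, 40.0], 0.85), ([278.0, 300.0, 14.0, 27.0], 0.75), ([451.0, 194.0, 22.0, 34.0], 0.66), ([292.0, 323.0, 23.0, 38.0], 0.6)]
bench_clip []
sugar_dredger [([232.0, 353.0, 46.0, 66.0], 0.74)]
mug [([450.0, 194.0, 21.0, 34.0], 0.66)]
tan_tape [([256.0, 232.0, 38.0, 27.0], 0.94)]
{'t': 1.0, 'qpos': array([-1.282,  0.423,  1.63 , -0.   ,  1.089, -0.019]), 'qvel': array([ 0.002,  0.001,  0.002, -0.   ,  0.   ,  0.001]), 'joint_torque': array([  0.001, -54.458, -27.405,   0.065,   0.017,   0.   ]), 'ee_pos': array([ 189.346, -595.61 ,  222.682]), 'orientation': array([ 3.104,  0.482, -0.   ]), 'ft_force': array([ 0.208,  0.302, -0.222]), 'moment': array([-0.006, -0.008,  0.042]), 'grasp_force': 0.0, 'width': 87.85523409550888}
```

```bash
python3 - <<'E'
from h import *
im=cams.get_image("top");save(im,"top1.png",(110,140,570,360),1.7)
im=cams.get_image("scene");save(im,"scene1.png",(120,160,500,410),2.1)
E
```

```text
(no output)
```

View pics/top1.png

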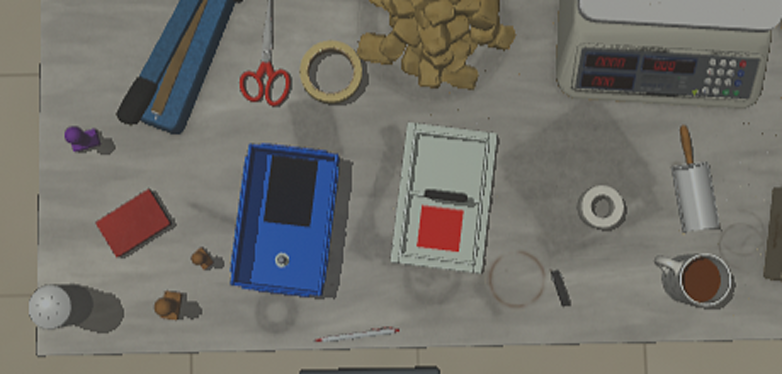

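View pics/scene1.png

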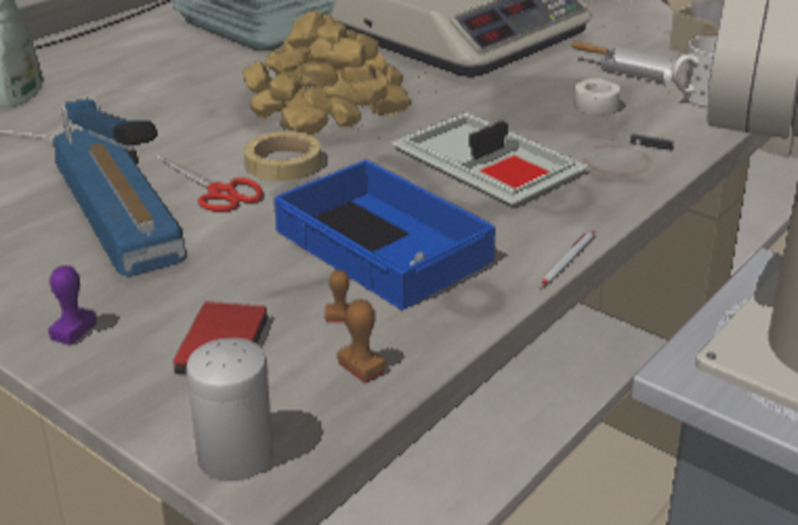

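The top view shows the case at ~(276,268), the tray at (368,255), the ink pad at (189,272), the roll at (465,264) and the clip at (440,309).

Date-stamp candidates (top pixels):
- purple at (158,221): excluded
- small brown at (229,293)
- large brown at (210,319): this is the one meant, and the scene view at (292,323) agrees

The pad has no rival: the red square is on the tray. The ring look-alike is the tan tape at (304,183), a bystander.

```bash
cat > fit.py <<'E'
from h import *
from scipy.optimize import minimize
def box(w,l,z0,z1,x=0,y=0): return np.array([[x+a*w/2,y+b*l/2,z] for a in(-1,1) for b in(-1,1) for z in(z0,z1)])
def cyl(r,z0,z1,n=32): 
    t=np.linspace(0,2*np.pi,n);return np.array([[r*np.cos(a),r*np.sin(a),z] for z in(z0,z1) for a in t])
S=4
def render(im,parts,p,z=0):
    c,s=np.cos(p[2]),np.sin(p[2]);R=np.array([[c,-s,0],[s,c,0],[0,0,1]])
    m=np.zeros((480*S,640*S),np.uint8)
    for P in parts:
        uv=np.array([proj(im,R@q+[p[0],p[1],z]) for q in P])
        h=cv2.convexHull(((uv+.5)*S-.5).astype(np.float32))
        cv2.fillConvexPoly(m,np.round(h*16).astype(np.int32),1,shift=4)
    return m
def fit(obs,parts,p0,z=0):
    big=[(im,cv2.resize(m.astype(np.float32),None,fx=S,fy=S,interpolation=cv2.INTER_LINEAR)>.5) for im,m in obs]
    f=lambda p:sum((render(im,parts,p,z)!=m).sum()/m.sum() for im,m in big)
    sx=np.array([[0,0,0],[12,0,.1],[0,12,-.1],[-8,8,.15]])+np.array(p0)
    best=None
    for _ in range(2):
        r=minimize(f,p0 if best is None else best.x,method="Nelder-Mead",options=dict(initial_simplex=sx if best is None else best.x+(sx-p0)/2,xatol=.05,fatol=1e-4,maxiter=150))
        best=r
    return r.x,r.fun
def hsv(im): return cv2.cvtColor(im["image"],cv2.COLOR_RGB2HSV)
def comp(m,uv,rad=12):
    n,l,s,c=cv2.connectedComponentsWithStats(m.astype(np.uint8))
    k=min(range(1,n),key=lambda i:np.hypot(*(c[i]-uv))-(0.02*s[i,4])); return l==k
E
cat > m1.py <<'E'
from fit import *
np.set_printoptions(precision=3,suppress=True)
T=cams.get_image("top");tc={n:cams.cut_out("top",n) for n in("lift_out_tray","label_roll","kit_case","date_stamp","bench_clip")}
C=cams.get_image("scene");sc={n:cams.cut_out("scene",n) for n in("lift_out_tray","label_roll","kit_case","date_stamp")}
def pick(l,uv): return min(l,key=lambda d:np.hypot(d["rect"][0]-uv[0],d["rect"][1]-uv[1]))["pixels"]
hT,hC=hsv(T),hsv(C)
blueT=(abs(hT[...,0].astype(int)-112)<12)&(hT[...,1]>150); blueC=(abs(hC[...,0].astype(int)-112)<12)&(hC[...,1]>150)
def fill(m):
    cs,_=cv2.findContours(m.astype(np.uint8),cv2.RETR_EXTERNAL,cv2.CHAIN_APPROX_NONE);c=max(cs,key=cv2.contourArea)
    o=np.zeros(m.shape,np.uint8);cv2.fillConvexPoly(o,cv2.convexHull(c),1);return o>0
def bl(m,b): o=np.zeros_like(m);o[b[1]:b[3],b[0]:b[2]]=m[b[1]:b[3],b[0]:b[2]];return o
redT=((hT[...,0]<8)|(hT[...,0]>172))&(hT[...,1]>110)
cb=[box(148,232,0,50)]
mT=fill(bl(blueT,(235,215,320,325)));mC=fill(bl(blueC,(240,225,365,315)))
g=at(T,(277,269),25)
for o in([(T,mT)],[(C,mC)],[(T,mT),(C,mC)]): print("case",*fit(o,cb,[g[0],g[1],3.0]))
dk=bl((T["image"].max(2)<60),(262,228,300,275));ys,xs=np.nonzero(dk);print("dark",dk.sum(),at(T,(xs.mean(),ys.mean()),4))
tb=[box(152,236,8,18)]
g=at(T,(371,256),12)
kt=fill(pick(tc["lift_out_tray"],(368,255)));kc=fill(pick(sc["lift_out_tray"],(350,236)))
print("tray top",*fit([(T,kt)],tb,[g[0],g[1],-.1]))
r=bl(redT,(352,255,390,295));ys,xs=np.nonzero(r);print("redsq",r.sum(),at(T,(xs.mean(),ys.mean()),4),cv2.minAreaRect(np.column_stack([xs,ys]).astype(np.float32)))
r=bl(redT,(160,245,220,295));g=at(T,(189,271),10);print("pad",*fit([(T,r)],[box(70,105,2,18)],[g[0],g[1],-1.0]))
R=[cyl(34.5,0,32)];g=at(T,(465,263),16)
a=fill(pick(tc["label_roll"],(465,264)));b=fill(pick(sc["label_roll"],(404,206)))
for o in([(T,a)],[(C,b)],[(T,a),(C,b)]):print("roll",*fit(o,R,[g[0],g[1],0]))
st=[box(30,45,0,11),cyl(9,10,36),cyl(14.5,38,74)]
a=pick(tc["date_stamp"],(210,318));b=pick(sc["date_stamp"],(292,323));g=at(T,(210,318),40)
for o in([(T,a)],[(C,b)],[(T,a),(C,b)]):
  for y in(0,1.5):print("stamp",*fit(o,st,[g[0],g[1],y]))
d=bl(T["image"].max(2)<75,(428,292,452,325));g=at(T,(440,309),10)
print("clip",d.sum(),*fit([(T,d)],[box(12,60,0,12)],[g[0],g[1],0.2]))
print({n:[[round(float(v)) for v in q["rect"]] for q in l] for n,l in tc.items()})
E
python3 m1.py
```

```text
case [504.503 126.794   4.573] 0.06467267367484288
case [507.614 129.668   1.415] 0.04289982524381307
case [505.697 128.988   1.426] 0.11309966669403007
dark 1059 [556.369 124.823   4.   ]
tray top [ 538.303 -130.187    1.423] 0.018494653139566768
redsq 602 [ 486.786 -123.137    4.   ] ((368.56927490234375, 273.9461975097656), (24.682910919189453, 24.310808181762695), 7.125016689300537)
pad [506.676 388.074  -2.606] 0.10403337969401948
roll [ 516.651 -386.648   -0.104] 0.03647450110864745
roll [ 519.384 -391.485   -0.021] 0.06217423678332092
roll [ 516.724 -387.184    0.005] 0.13733087554256035
stamp [370.637 325.249   1.238] 0.1793275217932752
stamp [370.658 325.169   1.297] 0.1793275217932752
stamp [373.279 319.874   0.131] 0.29547481052162283
stamp [374.387 318.522   1.34 ] 0.11067766384306732
stamp [371.305 322.175   0.009] 0.78881301672451
stamp [371.409 322.421   1.555] 0.4285731338510457
clip 107 [ 383.224 -318.71    -1.315] 0.1522248243559719
{'lift_out_tray': [[367, 256, 60, 92]], 'label_roll': [[463, 260, 31, 29]], 'kit_case': [[278, 268, 66, 90]], 'date_stamp': [[209, 319, 16, 19], [160, 224, 17, 15]], 'bench_clip': []}
```

```bash
cat > ov.py <<'E'
from fit import *
T=cams.get_image("top")
def tr(p,P,z=0):
    c,s=np.cos(p[2]),np.sin(p[2]);R=np.array([[c,-s,0],[s,c,0],[0,0,1]]);return [proj(T,R@np.array(q,float)+[p[0],p[1],z]) for q in P]
def rect(w,l,z,x=0,y=0): return [[x+a*w/2,y+b*l/2,z] for a,b in((-1,-1),(1,-1),(1,1),(-1,1))]
def ring(r,z): return cyl(r,z,z)[:32]
def tile(c,items,f=7,w=57,h=42):
    u0,v0=c[0]-w//2,c[1]-h//2
    a=cv2.resize(T["image"][v0:v0+h,u0:u0+w,::-1],None,fx=f,fy=f,interpolation=cv2.INTER_CUBIC)
    for it in items:
        q=np.array([((u+.5-u0)*f,(v+.5-v0)*f) for u,v in it]);cv2.polylines(a,[np.round(q).astype(int)],True,(0,255,0),1)
    return cv2.resize(a,(399,294))
case=[505.5,128.5,1.423]
pad=[506.7,388.1,.5357]
roll=[516.7,-387,0];st=[371.4,322.4,1.4];cl=[383.2,-318.7,-1.315]
t1=tile((277,269),tr(case,rect(148,232,50))and[tr(case,rect(148,232,50)),tr(case,rect(136,220,50)),tr(case,rect(78,113,4,0,-50)),tr(case,[np.array(q)+[0,66,0] for q in ring(7,20)]),tr(case,rect(148,232,0))],4,100,74)
t2=tile((188,272),[tr(pad,rect(70,105,18))])
a=tile((210,318),[tr(st,rect(30,45,0)),tr(st,ring(14.5,60))])
b=tile((440,309),[tr(cl,rect(12,60,12))])
c=tile((464,263),[tr(roll,ring(34.5,32)),tr(roll,ring(13,32))])
cv2.imwrite("pics/ov1.png",np.vstack([np.hstack([t1,t2]),np.hstack([a,b])]));
E
python3 ov.py
```

```text
(no output)
```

View pics/ov1.png

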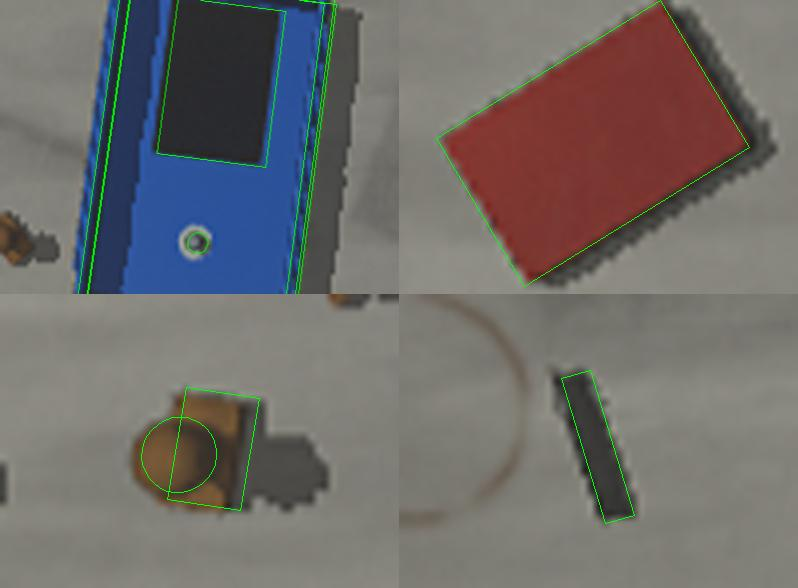

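The overlays fit. The case should sit about 3 mm further toward +y, at ~(506.5,131.5), and the stamp is at ~(371,326). The large brown stamp is confirmed at (210,319). Next is a move-planning helper.

```bash
cat > go.py <<'E'
import sys
from h import *
def state():
    o=ctrl.get_obs();R=cv2.Rodrigues(np.array(o["orientation"]))[0];return o,np.array(o["ee_pos"]),np.arctan2(R[1,1],R[0,1])
def plan(x,y,z,psi):
    o,p,c=state();d=np.array([x,y,z])-p
    while psi-c>np.pi/2+.9:psi-=np.pi
    for n,a in(("now",c),("after",psi)):
        print(n,"shift units",np.round([(-np.sin(a)*d[0]+np.cos(a)*d[1])/25,(np.cos(a)*d[0]+np.sin(a)*d[1])/25,-d[2]/25],2))
    print("turn",round(-np.degrees(psi-c)/5,2),"psi",round(c,3),"t",round(o["t"],2),"pos",p.round(1),"w",round(o["width"],1),"q6",round(o["qpos"][5],2))
if __name__=="__main__": plan(*map(float,sys.argv[1:5]))
E
python3 go.py 507 388 120 .536
```

```text
now shift units [ 24.03 -33.64   4.11]
after shift units [27.34 31.02  4.11]
turn -20.61 psi -1.263 t 1.7 pos [ 189.4 -595.6  222.7] w 87.6 q6 -0.02
```

Request:
{"method": "move_arm", "body": {"steps": [[[1,-1,0],0,0],[[1,-1,0],0,0],[[1,-1,0],0,0],[[1,-1,0],0,0],[[1,-1,0],0,0],[[1,-1,0],0,0],[[1,-1,0],0,0],[[1,-1,0],0,0],[[1,-1,0],0,0],[[1,-1,0],0,0],[[1,-1,0],0,0],[[1,-1,0],0,0],[[0.8,-1,0],0,0],[[0.8,-1,0],0,0],[[0.8,-1,0],0,0],[[0.8,-1,0],0,0],[[0.8,-1,0],0,0],[[0.8,-1,0],0,0],[[0.8,-1,0],0,0],[[0.8,-1,0],0,0]]}}

```text
t: 3.37
ee_pos: [476.7, 21.9, 222.9]
orientation: [3.104, 0.482, 0.001]
ft_force: [1.0, -1.0, 0.5]
width: 87.7
grasp_force: 0.0
```

```bash
python3 go.py 507 388 120 .536
```

```text
now shift units [  5.59 -13.59   4.12]
after shift units [11.97  8.52  4.12]
turn -20.61 psi -1.263 t 3.37 pos [476.7  21.9 222.9] w 87.7 q6 1.28
```

Request:
{"method": "move_arm", "body": {"steps": [[[0.4,-1,0.3],0,0],[[0.4,-1,0.3],0,0],[[0.4,-1,0.3],0,0],[[0.4,-1,0.3],0,0],[[0.4,-1,0.3],0,0],[[0.4,-1,0.3],0,0],[[0.4,-1,0.3],0,0],[[0.4,-1,0.3],0,0],[[0.4,-1,0.3],0,0],[[0.4,-1,0.3],0,0],[[0.4,-1,0.3],0,0],[[0.4,-1,0.3],0,0],[[0.4,-1,0.3],0,0],[[0.4,-0.6,0.2],0,0],[[0,0,0],-1,0],[[0,0,0],-1,0],[[0,0,0],-1,0],[[0,0,0],-1,0],[[0,0,0],-1,0],[[0,0,0],-1,0]]}}

```text
t: 5.03
ee_pos: [506.7, 386.8, 120.1]
orientation: [-2.871, -1.275, 0.0]
ft_force: [-0.2, 0.0, 0.4]
width: 87.6
grasp_force: 0.0
```

Request:
{"method": "move_arm", "body": {"steps": [[[0,0,0],-1,0],[[0,0,0],-1,0],[[0,0,0],-1,0],[[0,0,0],-1,0],[[0,0,0],-1,0],[[0,0,0],-1,0],[[0,0,0],-1,0],[[0,0,0],-1,0],[[0,0,0],-1,0],[[0,0,0],-1,0],[[0,0,0],-1,0],[[0,0,0],-1,0],[[0,0,0],-1,0],[[0,0,0],-1,0],[[0,0,0],-0.6,0],[[0,0,0],0,0],[[0,0,0],0,0]]}}

```text
t: 6.45
ee_pos: [506.7, 386.7, 120.2]
orientation: [1.558, 2.728, 0.0]
ft_force: [0.3, -0.1, -0.9]
width: 87.9
grasp_force: 0.0
```

```bash
python3 go.py 507 388 3 .536; python3 - <<'E'
from ov import *
pad=[506.7,388.1,.5357]
from go import state
o,p,c=state();tip=[p[0],p[1],c]
S=T
t=tile((188,272),[tr(pad,rect(70,105,18)),tr(tip,rect(20,88,p[2])and[[x,y,p[2]] for x,y in((-44,-10),(44,-10),(44,10),(-44,10))])],8,100,74)
cv2.imwrite("pics/ov2.png",t)
E
```

```text
now shift units [0.04 0.04 4.69]
after shift units [0.04 0.04 4.69]
turn -0.03 psi 0.533 t 6.45 pos [506.7 386.7 120.2] w 87.9 q6 0.1
```

View pics/ov2.png

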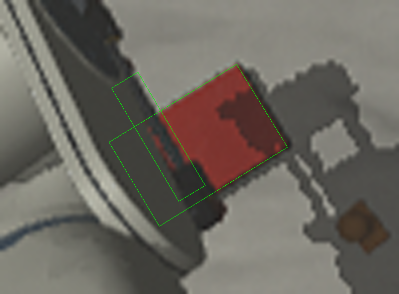

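The gripper straddles the pad at about (150,150) in the crop, so I'll descend and grip.

Request:
{"method": "move_arm", "body": {"steps": [[[0,0,0.8],0,0],[[0,0,0.8],0,0],[[0,0,0.8],0,0],[[0,0,0.8],0,0],[[0,0,0.8],0,0],[[0,0,0.4],0,0],[[0,0,0.3],0,0],[[0,0,0],0,0],[[0,0,0],0,1],[[0,0,0],0,1],[[0,0,0],0,1],[[0,0,0],0,1],[[0,0,0],0,1],[[0,0,0],0,1],[[0,0,0],0,1]]}}

```text
t: 7.75
ee_pos: [507.2, 387.1, 3.8]
orientation: [1.556, 2.729, 0.002]
ft_force: [-0.8, -0.7, 7.0]
width: 69.5
grasp_force: 30.0
```

Request:
{"method": "move_arm", "body": {"steps": [[[0,0,-0.4],0,1],[[0,0,-0.8],0,1],[[0,0,-0.8],0,1],[[0,0,-0.8],0,1],[[0,0,-0.8],0,1],[[0,0,-0.4],0,1],[[0,0,0],-1,1],[[0,0,0],-1,1],[[0,0,0],-1,1],[[0,0,0],-1,1],[[0,0,0],-1,1],[[0,0,0],-1,1],[[0,0,0],-1,1],[[0,0,0],-1,1],[[0,0,0],-1,1],[[0,0,0],-1,1],[[0,0,0],-0.2,1],[[0,0,0],0,1]]}}

```text
t: 9.25
ee_pos: [506.5, 386.6, 102.6]
orientation: [-0.231, -3.133, 0.0]
ft_force: [-0.3, 0.2, -1.9]
width: 69.8
grasp_force: 30.0
```

```bash
python3 go.py 556 124 100 1.423
```

```text
now shift units [ -3.5 -10.1   0.1]
after shift units [ -3.51 -10.1    0.1 ]
turn 0.01 psi 1.424 t 9.25 pos [506.5 386.6 102.6] w 69.8 q6 -0.79
```

Stop halfway (out of the case) to see how the pad hangs relative to the case.

Request:
{"method": "move_arm", "body": {"steps": [[[-0.3,-0.9,0],0,1],[[-0.3,-0.9,0],0,1],[[-0.3,-0.9,0],0,1],[[-0.3,-0.9,0],0,1],[[-0.3,-0.9,0],0,1],[[-0.3,-0.9,0],0,1],[[-0.3,-0.9,0],0,1],[[-0.3,-0.9,0],0,1],[[-0.4,-0.9,0],0,1],[[-0.4,-0.9,0],0,1],[[-0.3,-0.9,0],0,1],[[0,-0.2,0],0,1],[[0,0,0],0,1]]}}

```text
t: 10.33
ee_pos: [556.4, 122.8, 102.6]
orientation: [-0.236, -3.132, 0.0]
ft_force: [0.0, 0.0, -1.1]
width: 69.8
grasp_force: 30.0
```

```bash
python3 go.py 556 124 8 1.423; python3 - <<'E'
from fit import *
im=cams.get_image("scene")
save(im,"s2.png",(220,190,400,325),4.4)
T=cams.get_image("top");save(T,"t2.png",(220,190,400,325),4.4)
E
```

```text
now shift units [0.02 0.05 3.79]
after shift units [0.02 0.05 3.79]
turn -0.03 psi 1.42 t 10.33 pos [556.4 122.8 102.6] w 69.8 q6 -1.22
```

View pics/s2.png

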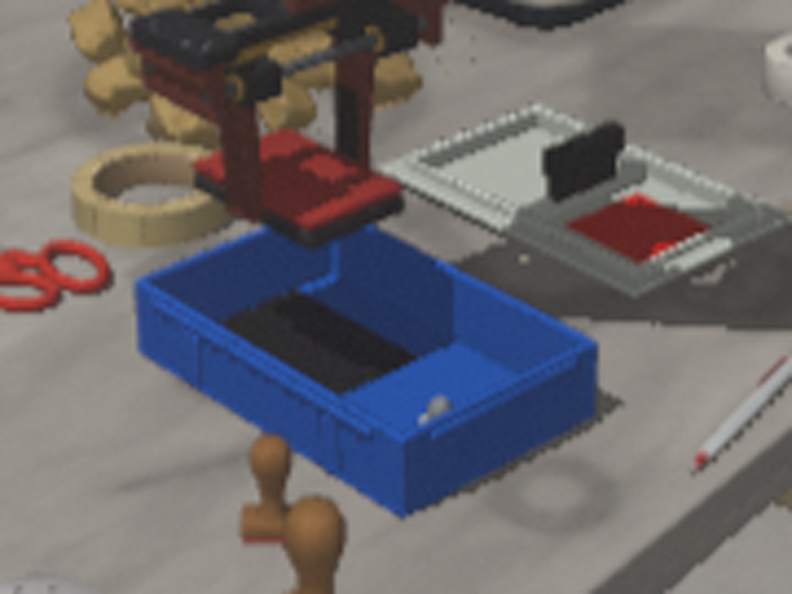

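The pad hangs level over the dark rectangle at about (320,345) in the crop. Lowering it now.

Request:
{"method": "move_arm", "body": {"steps": [[[0,0,0.8],0,1],[[0,0,0.8],0,1],[[0,0,0.8],0,1],[[0,0,0.6],0,1],[[0,0,0.4],0,1],[[0,0,0.2],0,1],[[0,0,0.1],0,1],[[0,0,0.1],0,1],[[0,0,0],0,1],[[0,0,0],0,0.1],[[0,0,0],0,0.1],[[0,0,0],0,0.1],[[0,0,0],0,0.1],[[0,0,-0.4],0,0.1],[[0,0,-0.8],0,0.1],[[0,0,-1],0,0.1],[[0,0,-1],0,0.1],[[0,0,-1],0,0.1]]}}

```text
t: 11.93
ee_pos: [556.4, 124.1, 114.4]
orientation: [-0.229, -3.133, -0.0]
ft_force: [0.6, -0.7, 0.3]
width: 79.0
grasp_force: 0.0
```

```bash
python3 go.py 516.7 -387 110 1.423
```

```text
now shift units [ -1.41 -20.46   0.18]
after shift units [ -1.44 -20.45   0.18]
turn 0.02 psi 1.425 t 11.93 pos [556.4 124.1 114.4] w 79.0 q6 -1.23
```

Request:
{"method": "move_arm", "body": {"steps": [[[0,-0.7,0],0,0],[[0,-1,0],0,0],[[0,-1,0],0,0],[[-0.1,-1,0],0,0],[[-0.1,-1,0],0,0],[[-0.1,-1,0],0,0],[[-0.1,-1,0],0,0],[[-0.1,-1,0],0,0],[[-0.1,-1,0],0,0],[[-0.1,-1,0],0,0],[[-0.1,-1,0],0,0],[[-0.1,-1,0],0,0],[[-0.1,-1,0],0,0],[[-0.1,-1,0],0,0],[[-0.1,-1,0],0,0],[[-0.1,-1,0],0,0],[[-0.1,-1,0],0,0],[[0,-1,0],0,0],[[0,-1,0],0,0],[[0,-1,0],0,0]]}}

```text
t: 13.6
ee_pos: [519.2, -369.5, 113.6]
orientation: [0.229, 3.133, -0.0]
ft_force: [0.1, 1.1, -0.6]
width: 87.7
grasp_force: 0.0
```

```bash
python3 go.py 516.7 -387 6 1.423; python3 - <<'E'
from ov import *
case=[506.5,131.5,1.423]
t=tile((277,264),[tr(case,rect(148,232,50)),tr(case,rect(136,220,50)),tr(case,rect(78,113,4,0,-50)),tr(case,rect(70,105,22,0,-50)),tr(case,[np.array(q)+[0,66,0] for q in ring(7,20)])],4,100,74)
cv2.imwrite("pics/ov3.png",cv2.resize(t,None,fx=2,fy=2))
E
```

```text
now shift units [-0.   -0.71  4.3 ]
after shift units [-0.   -0.71  4.3 ]
turn 0.02 psi 1.425 t 13.6 pos [ 519.2 -369.5  113.6] w 87.7 q6 -2.06
```

View pics/ov3.png

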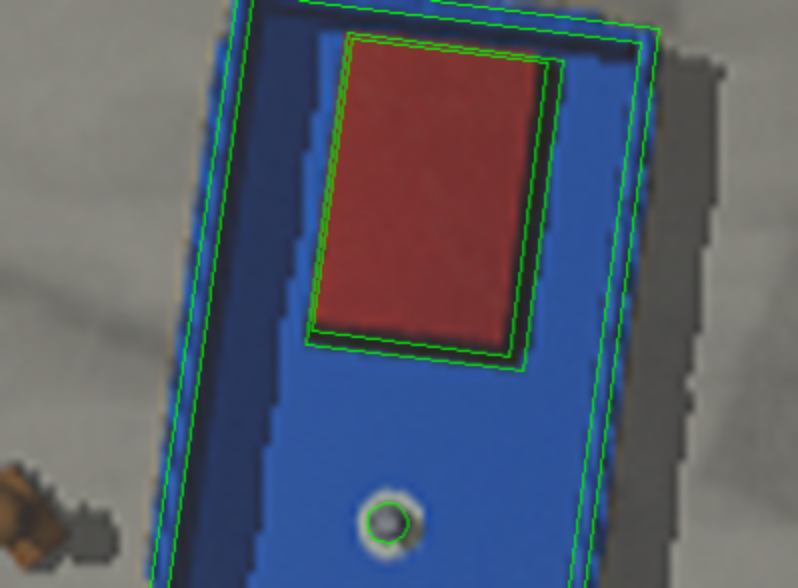

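The pad lies on the dark rectangle at about (425,190) in the crop, and the post is at (390,523), matching the model. Next is the roll.

Request:
{"method": "move_arm", "body": {"steps": [[[0,-0.4,0.4],0,0],[[0,-0.4,0.8],0,0],[[0,0,0.8],0,0],[[0,0,0.8],0,0],[[0,0,0.7],0,0],[[0,0,0.5],0,0],[[0,0,0.3],0,0],[[0,0,0],0,0],[[0,0,0],0,1],[[0,0,0],0,1],[[0,0,0],0,1],[[0,0,0],0,1],[[0,0,0],0,1],[[0,0,0],0,1],[[0,0,0],0,1]]}}

```text
t: 14.9
ee_pos: [517.3, -388.5, 6.3]
orientation: [0.229, 3.132, -0.002]
ft_force: [0.3, 0.6, 5.7]
width: 68.2
grasp_force: 30.0
```

```bash
python3 go.py 440.5 139.5 110 1.423; python3 - <<'E'
from m1 import bl,redT,T,fit,box,at
import numpy as np
r=bl(redT,(255,225,310,275));print(r.sum())
print("pad",*fit([(T,r)],[box(70,105,12,22)],[556,125,1.42]))
E
```

```text
now shift units [ 6.11 20.45 -4.15]
after shift units [ 6.15 20.44 -4.15]
turn 0.02 psi 1.425 t 14.9 pos [ 517.3 -388.5    6.3] w 68.2 q6 -2.09
case [504.584 127.333   4.573] 0.06440932613655334
case [508.596 129.072   1.418] 0.05291607396870555
case [506.356 128.954   1.426] 0.12203853956900532
dark 174 [545.514 107.17    4.   ]
tray top [ 538.596 -130.221    1.429] 0.028111045354279874
redsq 602 [ 486.786 -123.137    4.   ] ((368.56927490234375, 273.9461975097656), (24.682910919189453, 24.310808181762695), 7.125016689300537)
pad [506.781 384.88   -1.   ] inf
roll [463.254 -10.142  -4.615] 1.4431279620853081
roll [ 517.404 -393.093    0.007] 0.48296059637912675
roll [ 519.495 -391.575    0.03 ] 1.9802329362615843
stamp [370.564 325.222   0.011] 0.3993610223642173
stamp [369.992 324.515   1.371] 0.09478168264110756
stamp [371.752 321.806   0.066] 0.34082078678970373
stamp [373.474 318.884   1.256] 0.15189412336085478
stamp [370.18  323.592  -0.009] 0.7457802338987101
stamp [371.128 323.135   1.483] 0.37898333041102183
clip 41 [ 390.784 -332.966    1.021] 2.3940809968847354
{'lift_out_tray': [[370, 256, 61, 87]], 'label_roll': [[304, 181, 38, 35]], 'kit_case': [[278, 268, 65, 88]], 'date_stamp': [[160, 222, 18, 12], [211, 320, 17, 19], [231, 293, 12, 17]], 'bench_clip': []}
903
pad [559.222 126.358   1.435] 0.05649404597064525fit.py:17: RuntimeWarning: divide by zero encountered in scalar divide
  f=lambda p:sum((render(im,parts,p,z)!=m).sum()/m.sum() for im,m in big)
  np.max(np.abs(fsim[0] - fsim[1:])) <= fatol):
```

Request:
{"method": "move_arm", "body": {"steps": [[[0,0,-0.4],0,1],[[0,0,-0.9],0,1],[[0,0,-0.9],0,1],[[0,0,-0.9],0,1],[[0,0,-0.9],0,1],[[0.2,0.8,0],0,1],[[0.3,1,0],0,1],[[0.3,1,0],0,1],[[0.3,1,0],0,1],[[0.3,1,0],0,1],[[0.3,1,0],0,1],[[0.3,1,0],0,1],[[0.3,1,0],0,1],[[0.3,1,0],0,1],[[0.3,1,0],0,1],[[0.3,1,0],0,1],[[0.3,1,0],0,1],[[0.3,1,0],0,1],[[0.3,1,0],0,1],[[0.3,1,0],0,1]]}}

```text
t: 17.12
ee_pos: [461.1, -4.8, 105.7]
orientation: [0.229, 3.133, -0.0]
ft_force: [0.8, -0.2, -0.8]
width: 68.2
grasp_force: 30.0
```

Request:
{"method": "move_arm", "body": {"steps": [[[0.3,1,0],0,1],[[0.3,1,0],0,1],[[0.3,1,0],0,1],[[0.3,0.8,0],0,1],[[0.3,0.6,0],0,1],[[0,0,0],0,1],[[0,0,0],0,1]]}}

```text
t: 17.7
ee_pos: [440.2, 108.8, 105.5]
orientation: [0.226, 3.133, -0.0]
ft_force: [0.3, -0.1, -0.9]
width: 68.6
grasp_force: 30.0
```

```bash
python3 go.py 441.5 139.2 50 1.423; python3 - <<'E'
from fit import *
save(cams.get_image("scene"),"s3.png",(240,200,380,305),5)
E
```

```text
now shift units [0.12 1.21 2.22]
after shift units [0.13 1.21 2.22]
turn 0.05 psi 1.427 t 17.7 pos [440.2 108.8 105.5] w 68.6 q6 -1.21
```

View pics/s3.png

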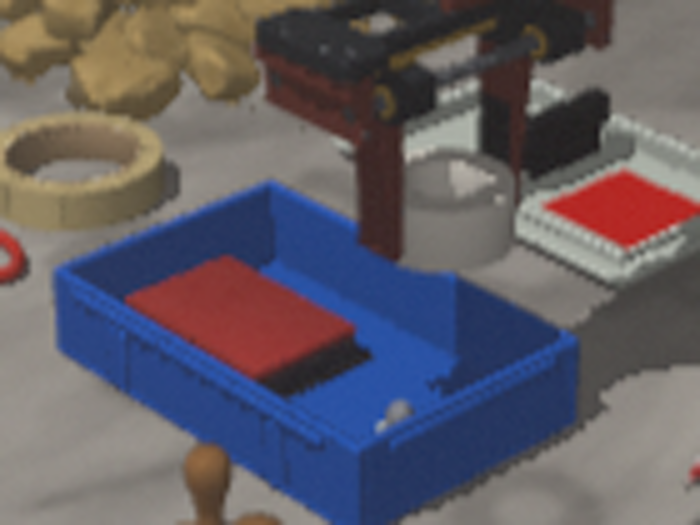

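```bash
python3 - <<'E'
from fit import *
C=cams.get_image("scene");l=cams.cut_out("scene","label_roll")
print([(np.round(d["rect"]),d["p"]) for d in l])
print("post top",at(C,(399/5+240-.4,407/5+200-.4),18), "case model post px",proj(C,[441.5,139.2,18]))
i=C["image"][205:260,305:350].astype(int)
for d in l:
    print(fit([(C,d["pixels"])],[cyl(34.5,0,32)],[441,109,0],99.2))
# roll bottom/right silhouettes
u=[proj(C,q+[441.5,109,99.2]) for q in cyl(34.5,0,32)];u=np.array(u);print("pred bbox in crop px",(u.min(0)-[240,200]+.4)*5,(u.max(0)-[240,200]+.4)*5)
E
```

```text
[(array([332., 241.,  25.,  26.]), 0.89)]
post top [442.04863192 139.57054735  18.        ] case model post px [319.67054843 281.01266025]
(array([4.41507769e+02, 1.06233973e+02, 1.04083684e-01]), np.float64(0.2552606408417025))
pred bbox in crop px [368.56258634 146.36972835] [513.41116889 272.89348094]
```

Request:
{"method": "move_arm", "body": {"steps": [[[0.1,0.6,0],0,1],[[0.05,0.6,0],0,1],[[0,0,0.6],0,1],[[0,0,0.8],0,1],[[0,0,0.6],0,1],[[0,0,0.3],0,1],[[0,0,0],0,1],[[0,0,0],0,1]]}}

```text
t: 18.52
ee_pos: [441.3, 138.0, 47.6]
orientation: [-0.231, -3.132, 0.0]
ft_force: [-0.3, 0.5, 0.2]
width: 68.4
grasp_force: 30.0
```

```bash
python3 go.py 440.7 139.3 10.5 1.423; python3 - <<'E'
from fit import *
a=cams.get_image("scene")["image"][215:310,260:370,::-1];b=cams.get_image("top")["image"][235:330,220:330,::-1]
cv2.imwrite("pics/s4.png",cv2.resize(np.hstack([a,b]),None,fx=3.6,fy=3.6,interpolation=cv2.INTER_CUBIC))
E
```

```text
now shift units [0.03 0.05 1.49]
after shift units [0.03 0.05 1.49]
turn 0.01 psi 1.424 t 18.52 pos [441.3 138.   47.6] w 68.4 q6 -1.15
```

View pics/s4.png

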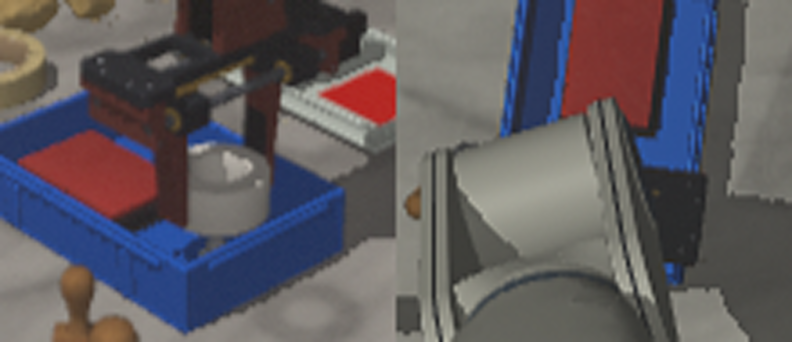

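The roll hangs over the post, at about (228,190) in the crop. I'll lower it in small steps and watch the force.

Request:
{"method": "move_arm", "body": {"steps": [[[0,0.05,0.4],0,1],[[0,0,0.3],0,1],[[0,0,0.3],0,1],[[0,0,0.2],0,1],[[0,0,0.1],0,1],[[0,0,0.1],0,1],[[0,0,0],0,1],[[0,0,0],0,1]]}}

```text
t: 19.28
ee_pos: [441.3, 139.8, 12.6]
orientation: [-0.229, -3.133, 0.0]
ft_force: [-0.0, -0.2, -0.7]
width: 68.7
grasp_force: 30.0
```

Request:
{"method": "move_arm", "body": {"steps": [[[0,0,0.1],0,1],[[0,0,0],0,1],[[0,0,0],0,0.15],[[0,0,0],0,0.1],[[0,0,0],0,0.1],[[0,0,0],0,0.1],[[0,0,-0.4],0,0.1],[[0,0,-0.8],0,0.1],[[0,0,-0.8],0,0.1],[[0,0,-1],0,0.1],[[0,0,-1],0,0.1],[[0,0,0],0,0.1]]}}

```text
t: 20.28
ee_pos: [443.8, 140.6, 114.5]
orientation: [0.229, 3.127, 0.004]
ft_force: [1.4, -0.0, 1.0]
width: 78.7
grasp_force: 0.0
```

```bash
python3 go.py 536 -131 120 -0.146
```

```text
now shift units [ -5.23 -10.21  -0.22]
after shift units [-10.21   5.23  -0.22]
turn 18.0 psi 1.425 t 20.28 pos [443.8 140.6 114.5] w 78.7 q6 -1.14
```

Request:
{"method": "move_arm", "body": {"steps": [[[-0.5,-1,0],0,0],[[-0.5,-1,0],0,0],[[-0.5,-1,0],0,0],[[-0.5,-1,0],0,0],[[-0.5,-1,0],0,0],[[-0.5,-1,0],0,0],[[-0.5,-1,0],0,0],[[-0.5,-1,0],0,0],[[-0.5,-1,0],0,0],[[-0.5,-1,0],0,0],[[-0.2,-0.2,0],0,0],[[0,0,0],1,0],[[0,0,0],1,0],[[0,0,0],1,0],[[0,0,0],1,0],[[0,0,0],1,0],[[0,0,0],1,0],[[0,0,0],1,0],[[0,0,0],1,0],[[0,0,0],1,0]]}}

```text
t: 21.95
ee_pos: [532.3, -130.5, 109.9]
orientation: [-1.416, -2.803, 0.0]
ft_force: [0.2, -1.1, -0.5]
width: 87.7
grasp_force: 0.0
```

Request:
{"method": "move_arm", "body": {"steps": [[[0,0,0],1,0],[[0,0,0],1,0],[[0,0,0],1,0],[[0,0,0],1,0],[[0,0,0],1,0],[[0,0,0],1,0],[[0,0,0],1,0],[[0,0,0],1,0],[[0,0,0],1,0],[[0,0,0],0,0],[[0,0,0],0,0]]}}

```text
t: 22.87
ee_pos: [532.5, -130.8, 110.0]
orientation: [-2.374, -2.057, 0.0]
ft_force: [-0.2, 0.3, -0.8]
width: 88.0
grasp_force: 0.0
```

```bash
python3 go.py 537 -132 26 -0.146; python3 - <<'E'
from ov import *
C=cams.get_image("scene")
a=C["image"][205:310,240:360,::-1];b=T["image"][225:330,220:340,::-1]
cv2.imwrite("pics/s5.png",cv2.resize(np.hstack([a,b]),None,fx=3.3,fy=3.3,interpolation=cv2.INTER_CUBIC))
from fit import *
h=hsv(T);l=cams.cut_out("top","label_roll")
for d in l: print(np.round(d["rect"]),round(d["p"],2),fit([(T,d["pixels"])],[cyl(34.5,0,32)],[441,140,0],4))
E
```

```text
now shift units [-0.02  0.19  3.36]
after shift units [-0.02  0.19  3.36]
turn 0.03 psi -0.143 t 22.87 pos [ 532.5 -130.8  110. ] w 88.0 q6 -0.12
[278. 292.  31.  30.] 0.95 (array([4.41889454e+02, 1.42658127e+02, 2.90153630e-02]), np.float64(0.25359808102345416))
```

View pics/s5.png

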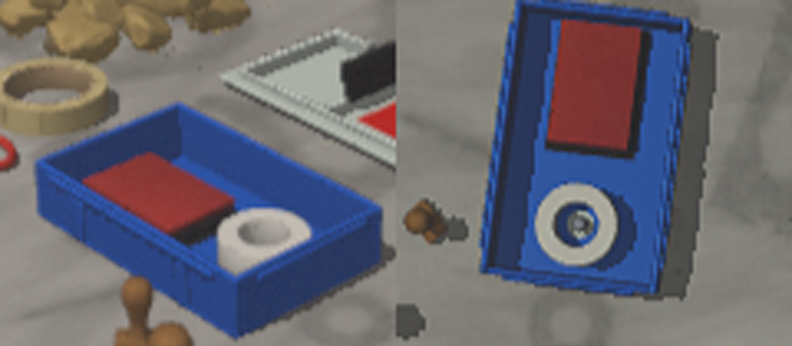

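The roll sits over the post at about (577,225) in the crop and the pad lies flat. Now the tray grip.

Request:
{"method": "move_arm", "body": {"steps": [[[0,0.1,0.5],0,0],[[0,0.1,0.8],0,0],[[0,0,0.8],0,0],[[0,0,0.7],0,0],[[0,0,0.4],0,0],[[0,0,0.2],0,0],[[0,0,0],0,0.5],[[0,0,0],0,1],[[0,0,0],0,1],[[0,0,0],0,1],[[0,0,0],0,1],[[0,0,0],0,1],[[0,0,0],0,1],[[0,0,0],0,1],[[0,0,0],0,1],[[0,0,0],0,1]]}}

```text
t: 24.35
ee_pos: [537.8, -132.1, 25.2]
orientation: [2.378, 2.053, 0.0]
ft_force: [0.8, -0.9, 0.0]
width: 24.5
grasp_force: 0.0
```

```bash
python3 - <<'E'
from fit import *
from go import state
T=cams.get_image("top");C=cams.get_image("scene")
for n,im in(("top",T),("scene",C)):
    h=hsv(im);m=((h[...,0]<8)|(h[...,0]>172))&(h[...,1]>180)&(h[...,2]>120)
    b=(352,255,390,295) if n=="top" else (330,215,405,262)
    o=np.zeros_like(m);o[b[1]:b[3],b[0]:b[2]]=m[b[1]:b[3],b[0]:b[2]]
    print(n,o.sum(),fit([(im,o)],[box(70,70,4,4.1)],[486,-124,1.42]))
o,p,c=state();print(p,c,o["width"],o["ft_force"])
E
```

```text
top 0 (array([ 486.  , -124.  ,    1.42]), np.float64(inf))
scene 200 (array([ 490.72577663, -125.68168814,    1.50622632]), np.float64(0.4302252816020025))
[ 537.80206084 -132.1225158    25.17464978] -0.14598771358858983 16.50176960379997 [-0.32745049 -0.13018668  0.16269376]fit.py:17: RuntimeWarning: divide by zero encountered in scalar divide
  f=lambda p:sum((render(im,parts,p,z)!=m).sum()/m.sum() for im,m in big)
  np.max(np.abs(fsim[0] - fsim[1:])) <= fatol):
```

Request:
{"method": "move_arm", "body": {"steps": [[[0,0,0],0,1],[[0,0,0],0,1],[[0,0,0],0,1],[[0,0,-0.2],0,1],[[0,0,-0.4],0,1],[[0,0,-0.6],0,1],[[0,0,-0.8],0,1],[[0,0,-0.8],0,1],[[0,0,-0.6],0,1],[[0,0,-0.3],0,1],[[0,0,0],0,1]]}}

```text
t: 25.37
ee_pos: [538.9, -132.4, 119.9]
orientation: [2.375, 2.052, 0.003]
ft_force: [0.6, -0.4, -2.8]
width: 13.7
grasp_force: 30.0
```

```bash
python3 go.py 506.3 129.6 118 -0.148
```

```text
now shift units [10.18 -2.81  0.07]
after shift units [10.17 -2.84  0.07]
turn 0.02 psi -0.146 t 25.37 pos [ 538.9 -132.4  119.9] w 13.7 q6 -0.12
```

Request:
{"method": "move_arm", "body": {"steps": [[[0.3,-0.1,0],0,1],[[0.6,-0.2,0],0,1],[[0.8,-0.2,0],0,1],[[0.8,-0.2,0],0,1],[[0.8,-0.2,0],0,1],[[0.8,-0.2,0],0,1],[[0.8,-0.2,0],0,1],[[0.8,-0.2,0],0,1],[[0.8,-0.2,0],0,1],[[0.8,-0.3,0],0,1],[[0.8,-0.3,0],0,1],[[0.8,-0.3,0],0,1],[[0.6,-0.2,0],0,1],[[0.4,0,0],0,1],[[0.2,0,0],0,1],[[0.1,0,0],0,1],[[0,0,0],0,1],[[0,0,0],0,1]]}}

```text
t: 26.87
ee_pos: [505.7, 129.9, 117.4]
orientation: [-2.378, -2.053, 0.001]
ft_force: [-0.9, 0.4, -2.3]
width: 13.5
grasp_force: 30.0
```

```bash
python3 go.py 506.3 129.6 84 -0.148; python3 - <<'E'
from fit import *
C=cams.get_image("scene");T=cams.get_image("top")
cv2.imwrite("pics/s6.png",cv2.resize(np.hstack([C["image"][185:320,220:380,::-1],T["image"][195:330,200:360,::-1]]),None,fx=2.5,fy=2.5,interpolation=cv2.INTER_CUBIC))
for n,im in(("top",T),("scene",C)):
    h=hsv(im);m=((h[...,0]<8)|(h[...,0]>172))&(h[...,1]>190)&(h[...,2]>90)
    b=(255,260,310,320) if n=="top" else (300,215,405,272)
    o=np.zeros_like(m);o[b[1]:b[3],b[0]:b[2]]=m[b[1]:b[3],b[0]:b[2]]
    if o.sum(): print(n,o.sum(),fit([(im,o)],[box(70,70,98.7,98.8)],[455,137,1.42]))
for n,im in(("top",T),("scene",C)):
    for d in cams.cut_out(n,"lift_out_tray"): 
        print(n,np.round(d["rect"]))
        cs,_=cv2.findContours(d["pixels"].astype(np.uint8),0,2);hh=cv2.convexHull(np.vstack(cs));o=np.zeros((480,640),np.uint8);cv2.fillConvexPoly(o,hh,1)
        print(fit([(im,o)],[box(152,236,102.7,112.7),box(126,210,94.7,100)],[506,130,1.42]))
E
```

```text
now shift units [-0.01  0.03  1.34]
after shift units [-0.01  0.03  1.34]
turn 0.02 psi -0.146 t 26.87 pos [505.7 129.9 117.4] w 13.5 q6 0.38
top 1 (array([ 1.32122222e+03,  1.89000000e+02, -4.52222222e-01]), np.float64(1.0))
scene 298 (array([454.77854315, 140.17166413,   1.35612546]), np.float64(0.4357682619647355))
top [275. 258.  64.  78.]
(array([558.08748797, 121.99394983,   1.4355667 ]), np.float64(0.32243184575113326))
scene [302. 245. 104.  51.]
(array([505.10066395, 132.4371968 ,   1.39428636]), np.float64(0.11537149193892349))
```

View pics/s6.png

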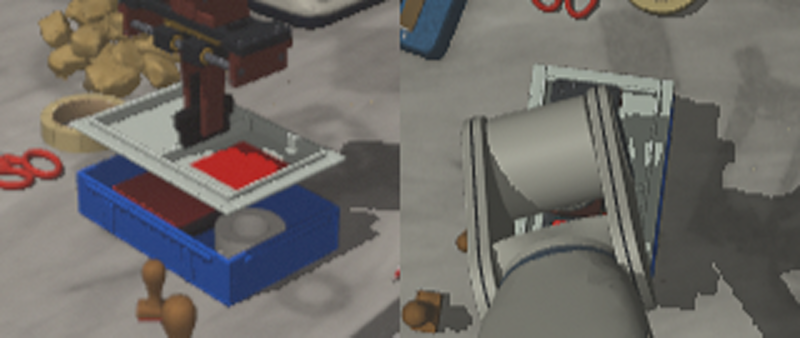

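```bash
python3 - <<'E'
from fit import *
C=cams.get_image("scene")
h=C["image"].astype(int)
yaw=1.424;c,s=np.cos(yaw),np.sin(yaw)
def w(x,y,z,o=(505.7,129.9)): return [o[0]+c*x-s*y,o[1]+s*x+c*y,z]
for x,y in((76,118),(76,-118),(-76,118)):
    print("tray flange",x,y,proj(C,w(x,y,102)),proj(C,w(x,y,105)))
for x,y in((74,116),(74,-116),(-74,116)):
    print("case rim",x,y,proj(C,w(x,y,50,(506.5,129.5))))
a=C["image"][185:320,220:380,::-1];a=cv2.resize(a,None,fx=5,fy=5,interpolation=cv2.INTER_CUBIC)
def pl(pts,col):
    q=np.array([(proj(C,p)+.5-[220,185])*5 for p in pts]);cv2.polylines(a,[np.round(q).astype(int)],True,col,1)
R=lambda W,L:((-W,-L),(W,-L),(W,L),(-W,L))
pl([w(x,y,102.2) for x,y in R(76,118)],(0,255,0));pl([w(x,y,96.2) for x,y in R(35,35) for y in[y+52]],(0,255,255))
pl([w(x,y,50,(506.5,129.5)) for x,y in R(74,116)],(0,255,0))
cv2.imwrite("pics/ov7.png",a[:600])
E
```

```text
tray flange 76 118 [310.78334352 270.72894087] [310.77654644 269.56069611]
tray flange 76 -118 [247.72889605 234.70905325] [247.65331683 233.63939184]
tray flange -76 118 [358.24602851 248.42594114] [358.29465488 247.32052599]
case rim 74 116 [310.8067244  289.63453641]
case rim 74 -116 [250.01081234 252.75036005]
case rim -74 116 [356.08289124 266.99149733]
```

View pics/ov7.png

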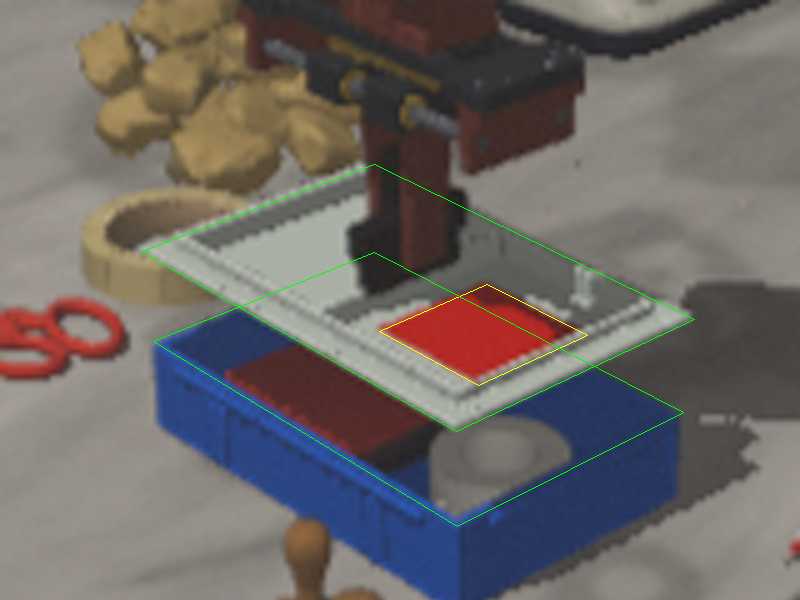

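The overlay of flange and rim matches within about 2 mm. Lowering.

Request:
{"method": "move_arm", "body": {"steps": [[[0,0,0.3],0,1],[[0,0,0.5],0,1],[[0,0,0.5],0,1],[[0,0,0.3],0,1],[[0,0,0.2],0,1],[[0,0,0.1],0,1],[[0,0,0],0,1]]}}

```text
t: 27.7
ee_pos: [505.4, 130.3, 69.7]
orientation: [-2.377, -2.053, 0.001]
ft_force: [-0.1, -0.5, -3.0]
width: 14.1
grasp_force: 30.0
```

```bash
python3 go.py 506.3 129.6 67.2 -0.148
```

```text
now shift units [-0.02  0.04  0.1 ]
after shift units [-0.02  0.04  0.1 ]
turn 0.02 psi -0.146 t 27.7 pos [505.4 130.3  69.7] w 14.1 q6 0.38
```

Request:
{"method": "move_arm", "body": {"steps": [[[0,0,0.1],0,1],[[0,0,0],0,1],[[0,0,0],0,0.7],[[0,0,0],0,0.5],[[0,0,0],0,0.3],[[0,0,0],0,0.2],[[0,0,0],0,0.2],[[0,0,0],0,0.2],[[0,0,-0.5],0,0.2],[[0,0,-0.8],0,0.2],[[0,0,-1],0,0.2],[[0,0,-1],0,0.2],[[0,0,-0.3],0,0.2]]}}

```text
t: 28.78
ee_pos: [507.4, 130.8, 160.9]
orientation: [2.376, 2.052, 0.007]
ft_force: [0.4, 0.5, 0.6]
width: 70.5
grasp_force: 0.0
```

```bash
python3 go.py 371 324 160 1.2; python3 go.py 384 -320 130 -1.315
```

```text
now shift units [ 6.85 -6.52  0.03]
after shift units [7.89 5.23 0.03]
turn -15.42 psi -0.146 t 28.78 pos [507.4 130.8 160.9] w 70.5 q6 0.38
now shift units [-18.56  -2.26   1.23]
after shift units [-9.34 16.2   1.23]
turn 13.4 psi -0.146 t 28.78 pos [507.4 130.8 160.9] w 70.5 q6 0.38
```

Request:
{"method": "move_arm", "body": {"steps": [[[1,-0.9,0],0,0],[[1,-0.9,0],0,0],[[1,-0.9,0],0,0],[[1,-0.9,0],0,0],[[1,-0.9,0],0,0],[[0.9,-0.9,0],0,0],[[0.8,-0.9,0],0,0],[[0,-0.1,0],0,0],[[0,0,0],-1,0],[[0,0,0],-1,0],[[0,0,0],-1,0],[[0,0,0],-1,0],[[0,0,0],-1,0],[[0,0,0],-1,0],[[0,0,0],-1,0],[[0,0,0],-1,0],[[0,0,0],-1,0],[[0,0,0],-1,0],[[0,0,0],-1,0],[[0,0,0],-1,0]]}}

```text
t: 30.45
ee_pos: [371.7, 318.8, 157.1]
orientation: [-1.026, -2.969, 0.001]
ft_force: [-0.2, -0.2, -0.5]
width: 87.8
grasp_force: 0.0
```

Request:
{"method": "move_arm", "body": {"steps": [[[0,0,0],-1,0],[[0,0,0],-1,0],[[0,0,0],-1,0],[[0,0,0],0,0]]}}

```text
t: 30.78
ee_pos: [371.7, 318.8, 157.1]
orientation: [-0.632, -3.077, 0.001]
ft_force: [0.2, 0.5, -0.5]
width: 87.7
grasp_force: 0.0
```

```bash
python3 go.py 371.5 322 37 1.2; python3 - <<'E'
from fit import *
C=cams.get_image("scene");T=cams.get_image("top")
a=C["image"][190:325,220:380,::-1];b=T["image"][205:340,200:360,::-1]
cv2.imwrite("pics/s8.png",cv2.resize(np.hstack([a,b]),None,fx=2.5,fy=2.5,interpolation=cv2.INTER_CUBIC))
h=hsv(T);m=((h[...,0]<8)|(h[...,0]>172))&(h[...,1]>190)&(h[...,2]>120)
o=np.zeros_like(m);o[260:320,245:310]=m[260:320,245:310]
if o.sum():print(o.sum(),fit([(T,o)],[box(70,70,46,46.1)],[455,137,1.42]))
h=hsv(C);m=((h[...,0]<8)|(h[...,0]>172))&(h[...,1]>190)&(h[...,2]>120)
o=np.zeros_like(m);o[230:292,290:350]=m[230:292,290:350]
if o.sum():print(o.sum(),fit([(C,o)],[box(70,70,46,46.1)],[455,137,1.42]))
E
```

```text
now shift units [0.06 0.11 4.81]
after shift units [0.05 0.12 4.81]
turn -0.39 psi 1.166 t 30.78 pos [371.7 318.8 157.1] w 87.7 q6 -0.48
72 (array([454.8542025 , 139.01208832,   1.41441868]), np.float64(8.542418772563177))
299 (array([456.29703896, 136.66359465,   1.43888943]), np.float64(0.45188284518828453))
```

View pics/s8.png

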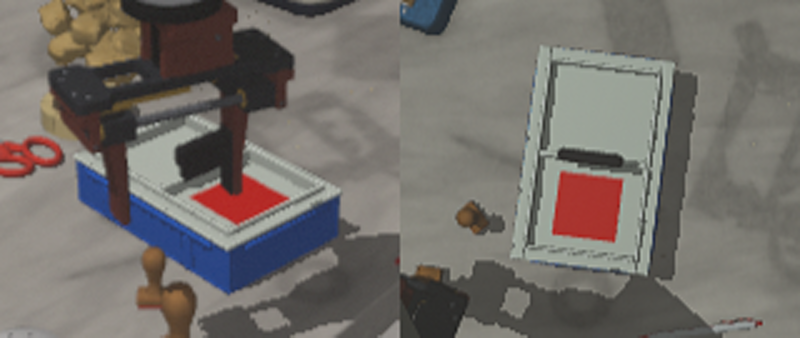

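The tray is seated squarely, with the red square at (587,207) in the crop and the rim on all round. Descending on the large stamp.

Request:
{"method": "move_arm", "body": {"steps": [[[0,0.1,0.5],0,0],[[0,0,0.8],0,0],[[0,0,0.8],0,0],[[0,0,0.8],0,0],[[0,0,0.8],0,0],[[0,0,0.7],0,0],[[0,0,0.4],0,0],[[0,0,0],0,0.5],[[0,0,0],0,1],[[0,0,0],0,1],[[0,0,0],0,1],[[0,0,0],0,1],[[0,0,0],0,1],[[0,0,0],0,1],[[0,0,0],0,1],[[0,0,0],0,1]]}}

```text
t: 32.22
ee_pos: [372.7, 321.7, 37.8]
orientation: [0.636, 3.076, 0.0]
ft_force: [-0.1, -0.8, -0.7]
width: 31.4
grasp_force: 0.0
```

Request:
{"method": "move_arm", "body": {"steps": [[[0,0,0],0,1],[[0,0,0],0,1],[[0,0,0],0,1],[[0,0,-0.3],0,1],[[0,0,-0.8],0,1],[[0,0,-0.9],0,1],[[0,0,-0.9],0,1],[[0,0,-0.8],0,1],[[0,0,-0.3],0,1],[[0,0,0],0,1]]}}

```text
t: 33.05
ee_pos: [373.7, 322.5, 139.6]
orientation: [0.636, 3.074, 0.005]
ft_force: [1.0, -0.4, -0.8]
width: 26.2
grasp_force: 30.0
```

```bash
python3 go.py 454.5 137.5 84 1.423
```

```text
now shift units [-5.9  -5.51  2.23]
after shift units [-4.29 -6.84  2.23]
turn -2.98 psi 1.163 t 33.05 pos [373.7 322.5 139.6] w 26.2 q6 -0.48
```

Request:
{"method": "move_arm", "body": {"steps": [[[-0.4,-0.4,0],0,1],[[-0.8,-0.7,0],0,1],[[-0.9,-0.8,0],0,1],[[-0.9,-0.9,0],0,1],[[-0.9,-0.9,0],0,1],[[-0.9,-0.8,0],0,1],[[-0.7,-0.6,0],0,1],[[-0.4,-0.4,0],0,1],[[0,0,0],-1,1],[[0,0,0],-1,1],[[0,0,0],-1,1],[[0,0,0],0,1],[[0,0,0],0,1]]}}

```text
t: 34.13
ee_pos: [452.9, 136.7, 136.7]
orientation: [-0.233, -3.131, 0.001]
ft_force: [0.3, 0.7, 0.8]
width: 26.5
grasp_force: 30.0
```

```bash
python3 go.py 454.5 137.5 84 1.423; python3 - <<'E'
from fit import *
C=cams.get_image("scene");T=cams.get_image("top")
a=C["image"][205:305,250:370,::-1];b=T["image"][225:325,220:340,::-1]
cv2.imwrite("pics/s9.png",cv2.resize(np.hstack([a,b]),None,fx=3.3,fy=3.3,interpolation=cv2.INTER_CUBIC))
for d in cams.cut_out("scene","date_stamp"): print(np.round(d["rect"]),round(d["p"],2))
print(proj(C,[454.5,137.5,102]),proj(C,[454.5,137.5,181]))
E
```

```text
now shift units [-0.06  0.04  2.11]
after shift units [-0.06  0.04  2.11]
turn -0.01 psi 1.422 t 34.13 pos [452.9 136.7 136.7] w 26.5 q6 -1.15
[318. 238.  21.  32.] 0.88
[280. 302.   9.  21.] 0.82
[156. 304.  22.  39.] 0.78
[315.97081522 248.91682266] [315.96318906 218.84779552]
```

View pics/s9.png

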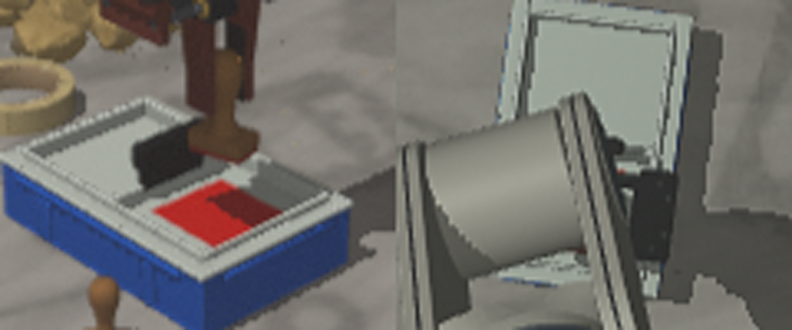

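The stamp hangs upright with its foot at about (222,145) in the crop, within 1.5 px of the prediction above the red square. Lowering.

Request:
{"method": "move_arm", "body": {"steps": [[[0,0,0.4],0,1],[[0,0,0.6],0,1],[[0,0,0.5],0,1],[[0,0,0.3],0,1],[[0,0,0.2],0,1],[[0,0,0.1],0,1],[[0,0,0],0,1],[[0,0,0],0,1]]}}

```text
t: 34.95
ee_pos: [453.8, 137.0, 85.3]
orientation: [0.229, 3.133, 0.0]
ft_force: [0.9, -0.4, 0.1]
width: 26.1
grasp_force: 30.0
```

Request:
{"method": "move_arm", "body": {"steps": [[[0,0,0.05],0,1],[[0,0,0],0,1],[[0,0,0],0,0.65],[[0,0,0],0,0.6],[[0,0,0],0,0.5],[[0,0,0],0,0.4],[[0,0,0],0,0.4],[[0,0,0],0,0.4],[[0,0,-0.4],0,0.4],[[0,0,-0.8],0,0.4],[[0,0,-1],0,0.4],[[0,0,-1],0,0.4],[[0,0,-0.5],0,0.4]]}}

```text
t: 36.03
ee_pos: [454.7, 137.2, 179.6]
orientation: [0.229, 3.13, 0.002]
ft_force: [1.4, 0.4, -0.7]
width: 52.6
grasp_force: 0.0
```

```bash
python3 go.py 383.5 -319.5 120 -1.315; python3 go.py 383.5 -319.5 120 1.827
```

```text
now shift units [  0.16 -18.49   2.39]
after shift units [-7.38 16.95  2.39]
turn 31.4 psi 1.425 t 36.03 pos [454.7 137.2 179.6] w 52.6 q6 -1.16
now shift units [  0.16 -18.49   2.39]
after shift units [  7.38 -16.95   2.39]
turn -4.61 psi 1.425 t 36.03 pos [454.7 137.2 179.6] w 52.6 q6 -1.16
```

Request:
{"method": "move_arm", "body": {"steps": [[[0,-0.5,0],0,0],[[0,-1,0],0,0],[[0,-1,0],0,0],[[0,-1,0],0,0],[[0,-1,0],0,0],[[0,-1,0],0,0],[[0,-1,0],0,0],[[0,-1,0],0,0],[[0,-1,0],0,0],[[0,-1,0],0,0],[[0,-1,0],0,0],[[0,-1,0],0,0],[[0,-1,0],0,0],[[0,-1,0],0,0],[[0,-1,0],0,0],[[0,-1,0],0,0],[[0,-1,0],0,0],[[0,-1,0],0,0],[[0.2,-1,0],0,0],[[0,0,0],1,0]]}}

```text
t: 37.7
ee_pos: [379.6, -323.4, 175.9]
orientation: [-0.368, -3.12, 0.001]
ft_force: [0.2, -0.3, 0.7]
width: 87.7
grasp_force: 0.0
```

Request:
{"method": "move_arm", "body": {"steps": [[[0,0,0],1,0],[[0,0,0],1,0],[[0,0,0],1,0],[[0,0,0],1,0],[[0,0,0],1,0],[[0,0,0],1,0],[[0,0,0],1,0],[[0,0,0],1,0],[[0,0,0],1,0],[[0,0,0],1,0],[[0,0,0],1,0],[[0,0,0],1,0],[[0,0,0],1,0],[[0,0,0],1,0],[[0,0,0],1,0],[[0,0,0],1,0],[[0,0,0],1,0],[[0,0,0],1,0],[[0,0,0],1,0],[[0,0,0],1,0]]}}

```text
t: 39.37
ee_pos: [380.0, -319.8, 175.6]
orientation: [-2.628, -1.719, 0.001]
ft_force: [-0.6, 0.7, 0.5]
width: 88.0
grasp_force: 0.0
```

Request:
{"method": "move_arm", "body": {"steps": [[[0,0,0],1,0],[[0,0,0],1,0],[[0,0,0],1,0],[[0,0,0],1,0],[[0,0,0],1,0],[[0,0,0],1,0],[[0,0,0],1,0],[[0,0,0],1,0],[[0,0,0],1,0],[[0,0,0],1,0],[[0,0,0],0.4,0],[[0,0,0],0,0]]}}

```text
t: 40.37
ee_pos: [380.1, -319.8, 175.7]
orientation: [-3.115, -0.398, 0.002]
ft_force: [0.2, -0.0, -0.1]
width: 88.0
grasp_force: 0.0
```

```bash
python3 go.py 383 -319.5 3 -1.315; python3 - <<'E'
from fit import *
# clip in scene camera for a second fix, dark blob
C=cams.get_image("scene")
d=C["image"].max(2)<75;u=proj(C,[383,-319.5,6]);print(u)
n,l,s,c=cv2.connectedComponentsWithStats(d.astype(np.uint8))
for i in range(1,n):
    if np.hypot(*(c[i]-u))<15 and s[i,4]>10: print(s[i],c[i],at(C,c[i],6),fit([(C,l==i)],[box(12,60,0,12)],[383,-319,-1.315]))
E
```

```text
now shift units [0.11 0.02 6.91]
after shift units [0.11 0.02 6.91]
turn -0.02 psi -1.317 t 40.37 pos [ 380.1 -319.8  175.7] w 88.0 q6 0.59
[430.30803501 227.57083547]
[421 225  20   7  68] [431.08823529 227.69117647] [ 380.78337324 -320.25470282    6.        ] (array([ 382.13897507, -318.81554244,   -1.17952493]), np.float64(0.6918819188191881))
```

Request:
{"method": "move_arm", "body": {"steps": [[[0.1,0,0.6],0,0],[[0,0,0.9],0,0],[[0,0,0.9],0,0],[[0,0,0.9],0,0],[[0,0,0.9],0,0],[[0,0,0.9],0,0],[[0,0,0.9],0,0],[[0,0,0.5],0,0.3],[[0,0,0.3],0,0.5],[[0,0,0.1],0,0.7],[[0,0,0],0,1],[[0,0,0],0,1],[[0,0,0],0,1],[[0,0,0],0,1],[[0,0,0],0,1],[[0,0,0],0,1],[[0,0,0],0,1],[[0,0,0],0,1],[[0,0,0],0,1]]}}

```text
t: 42.0
ee_pos: [383.8, -319.3, 4.0]
orientation: [3.116, 0.4, 0.0]
ft_force: [-0.3, -0.4, 1.1]
width: 11.8
grasp_force: 30.1
```

Request:
{"method": "move_arm", "body": {"steps": [[[0,0,-0.4],0,1],[[0,0,-0.8],0,1],[[0,0,-1],0,1],[[0,0,-1],0,1],[[0,0,-1],0,1],[[0,0,-0.8],0,1],[[0,0,-0.4],0,1],[[0,0,0],1,1],[[0,0,0],1,1],[[0,0,0],1,1],[[0,0,0],1,1],[[0,0,0],0.6,1],[[0,0,0],0,1]]}}

```text
t: 43.08
ee_pos: [383.5, -319.0, 138.8]
orientation: [-3.133, 0.232, 0.001]
ft_force: [0.3, 0.2, 0.4]
width: 11.6
grasp_force: 30.0
```

```bash
python3 go.py 557 122 52 -1.72
```

```text
now shift units [  4.27 -18.47   3.47]
after shift units [  4.24 -18.48   3.47]
turn 0.02 psi -1.719 t 43.08 pos [ 383.5 -319.   138.8] w 11.6 q6 1.0
```

Request:
{"method": "move_arm", "body": {"steps": [[[0.4,-0.5,0],0,1],[[0.4,-1,0],0,1],[[0.4,-1,0],0,1],[[0.4,-1,0],0,1],[[0.4,-1,0],0,1],[[0.4,-1,0],0,1],[[0.4,-1,0],0,1],[[0.4,-1,0],0,1],[[0.4,-1,0],0,1],[[0.4,-1,0],0,1],[[0.3,-1,0],0,1],[[0,-1,0],0,1],[[0,-1,0],0,1],[[0,-1,0],0,1],[[0,-1,0],0,1],[[0,-1,0],0,1],[[0,-1,0],0,1],[[0,-1,0],0,1],[[0,-0.7,0],0,1],[[0,0,0],0,1]]}}

```text
t: 44.75
ee_pos: [556.6, 118.0, 138.8]
orientation: [-3.133, 0.222, -0.0]
ft_force: [-0.4, 0.2, 0.3]
width: 11.8
grasp_force: 30.0
```

```bash
python3 go.py 557 122 52 -1.72
```

```text
now shift units [-0.01 -0.16  3.47]
after shift units [-0.01 -0.16  3.47]
turn 0.09 psi -1.712 t 44.75 pos [556.6 118.  138.8] w 11.8 q6 1.9
```

Lower to TCP ≈ 51 (clip underside ≈ 47), then release with a partial opening.

Request:
{"method": "move_arm", "body": {"steps": [[[0,-0.1,0.4],0,1],[[0,0,0.8],0,1],[[0,0,0.8],0,1],[[0,0,0.7],0,1],[[0,0,0.4],0,1],[[0,0,0.2],0,1],[[0,0,0.1],0,1],[[0,0,0.1],0,1],[[0,0,0],0,1],[[0,0,0],0,1]]}}

```text
t: 45.58
ee_pos: [557.2, 117.7, 52.1]
orientation: [-3.133, 0.229, -0.002]
ft_force: [0.5, -0.4, 0.2]
width: 11.7
grasp_force: 30.0
```

Request:
{"method": "move_arm", "body": {"steps": [[[0,0,0],0,0.8],[[0,0,0],0,0.7],[[0,0,0],0,0.6],[[0,0,0],0,0.6],[[0,0,0],0,0.6],[[0,0,-0.4],0,0.6],[[0,0,-0.8],0,0.6],[[0,0,-1],0,0.6],[[0,0,-1],0,0.6],[[0,0,-1],0,0.6],[[0,0,-0.5],0,0.6],[[-0.2,1,0],0,0.6],[[-0.2,1,0],0,0.6],[[0,1,0],0,0.6],[[0,1,0],0,0.6],[[0,1,0],0,0.6],[[0,1,0],0,0.6],[[0,1,0],0,0.6],[[0,1,0],0,0.6],[[0,0,0],0,0.6]]}}

```text
t: 47.25
ee_pos: [517.2, -81.8, 169.7]
orientation: [3.132, -0.233, 0.001]
ft_force: [0.4, -0.0, -0.4]
width: 35.1
grasp_force: 0.0
```

```bash
python3 - <<'E'
from fit import *
C=cams.get_image("scene");T=cams.get_image("top")
a=C["image"][195:315,230:370,::-1];b=T["image"][215:335,210:350,::-1]
cv2.imwrite("pics/s10.png",cv2.resize(np.hstack([a,b]),None,fx=2.85,fy=2.85,interpolation=cv2.INTER_CUBIC))
o=ctrl.get_obs();print(o["t"],o["ee_pos"])
E
```

```text
47.35 [517.65262362 -79.24182619 169.52842011]
```

View pics/s10.png

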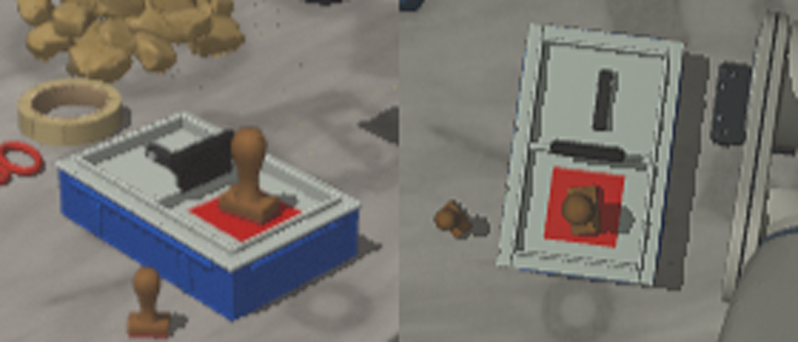

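The stamp stands on the red square at about (585,210) in the crop. The clip lies flat in the plain half at (604,100), the tray is seated, and the arm is clear.

```bash
python3 -c "
from workcell import ctrl
print(ctrl.close_job())"
```

```text
the job is handed in; nothing more can be done
None
```

The kit is packed in the blue case in the order you set, the last camera pictures show every piece in place, and I handed the job in at about 47 s of the 131 s; no verdict came back.

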